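Square up a plate on the stage and weight it down

TASK

Set up the aluminium plate for measuring. First tap it by its edges, from one side and the opposite one in turn, until it is centred on the stage mark, squared up and wholly inside the engraved frame. Then raise the clear flap of the weight case, swing its side stay fully upright so that the flap stays up, and stand every weight from the case upright on the plate, its whole foot on the plate and clear of the small dark bore in the middle. Last, fold the stay fully down and shut the flap, leaving the plate still in its frame and the loupe and oil bottle where they were.

Things in the scene. Friction and masses are not known exactly. Their poses are not given: they have to be found in the camera images.
- stage: the stage plate, fixed: square black plate 240 x 240 mm on a white foot, its flat top 40 mm above the table, a micrometer drum 45 mm long and 30 mm in diameter on one side (+x of the stage, 40 mm to its +y) below the top's level. Origin at the centre of its underside; x and y along its sides, z up
- mark (a point): the mark: centre of the engraved white cross and frame on the stage's top, level with the top (40 mm above the table), axes as the stage's. The frame is clear inside 100 mm along x and 140 mm along y, so that 5 mm shows all round the plate; the lines are only drawn and do not stand up
- plate: loose aluminium plate, flat, 90 (its x) x 130 (its y) x 14 mm, about 440 g, lying on the stage (friction with it about 0.6); too wide to grasp, but easily pushed by its edges. Origin at the centre of its underside, z up; either way round is right. At the start it is off the mark and askew. A dark bore of 20 mm diameter is seen at the middle of its top (only drawn: it has no depth)
- weight1: loose turned steel hold-down weight, plain upright cylinder of 32 mm diameter and 26 mm height with a dark band, 160 g (0.8 to 1.25 times that); origin at the centre of its underside, z along its axis; either end down is right. At the start it stands in the case. One to three of the weights are present (None in the state: absent, or held)
- weight2: loose turned steel hold-down weight, plain upright cylinder of 32 mm diameter and 26 mm height with a dark band, 160 g (0.8 to 1.25 times that); origin at the centre of its underside, z along its axis; either end down is right. At the start it stands in the case. One to three of the weights are present (None in the state: absent, or held)
- weight3: loose turned steel hold-down weight, plain upright cylinder of 32 mm diameter and 26 mm height with a dark band, 160 g (0.8 to 1.25 times that); origin at the centre of its underside, z along its axis; either end down is right. At the start it stands in the case. One to three of the weights are present (None in the state: absent, or held)
- case: the weight case, fixed: grey open box 185 (x) x 170 (y) x 50 mm high, walls and floor 6 mm, shut by a clear flap hinged on its far (+x) rim, the front with the flap's bar at -x. Origin at the centre of its underside; axes x from front to hinge, y to the left, z up. The weights stand on its floor in a row along y, 52 mm apart, 98 to 127 mm in front of the hinge line
- flap (a joint): opening angle of the clear flap (rad): 0 shut and level, limit 1.54 nearly upright. 200 g, 185 mm deep, 5 mm thick. Let go above about 1.25 rad its stiff hinge holds it up, below that it falls shut. With the stay upright it can sink only to about 1.4 rad, where its ear (26 mm out beyond the case's right side, 85 to 135 mm from the hinge) rests on the stay
- flap_bar (a point): middle of the flap's lifting bar: a round steel bar of 10 mm diameter and 96 mm length along the case's y, carried in front of the flap's free edge by two prongs 90 mm apart, with a clear gap of 33 mm between bar and flap edge; 223 mm from the hinge line. To be pinched from above across the bar; it turns in the fingers as the flap swings
- flap_hinge (a point): a point on the flap's hinge line (along the case's y), at its middle, 50 mm above the table; it does not move. The bar's centre lies 3 mm above the plane through this line when shut
- stay (a joint): angle of the prop stay (rad): 0 folded down, lying level along the case's right (-y) side and pointing to the front; 1.57 (limit) upright. It stays at any angle where it is left (friction about 0.05 N m). Flat steel arm, 110 mm from pivot to pin, 7 mm thick
- stay_pin (a point): middle of the free part of the stay's pin: a round pin of 10 mm diameter at the end of the stay, sticking out to the case's right (-y) by 64 mm with a 14 mm black button at its end; this point lies 54 mm out from the case's right side. To be pinched from above across the pin, or pushed up; it turns in the fingers as the stay swings about stay_pivot
- stay_pivot (a point): the point on the stay's pivot axis (along the case's y) level with stay_pin: 22 mm in front of the hinge line, 41 mm above the table; it does not move
- loupe: bystander, loose, to be left where it is: black stand loupe, 38 mm in diameter, 34 mm high, between stage and case; origin at the centre of its underside
- oil: bystander, loose, to be left where it is: white bottle 40 mm in diameter, 85 mm high, at the back; origin at the centre of its underside
Mind the look-alikes: they are no part of the job. What is meant by the plate is not orange or purple, and is the larger of those in its own colour.

How it is judged:
By the outcome, as a careful person would: the job done as asked, in the order asked, and still so for the second after the job is handed in, with the robot touching nothing.
Of weight1, weight2, weight3 only 1 to 3 are there at a start; the rules pass over those that are not, and their reading is None.
At some moment in a run one of plate may be knocked a few centimetres aside while the robot is not near it.
Once in a run the grip may slacken for a moment while it holds something.
It also fails if it takes over 210 s, if anything falls off the work surface, if the arm or the gripper's body presses on something with over 40 N, if the wrist force passes 120 N, or if a joint passes its speed limit or range.

ROBOT

A 7-joint arm with a two-finger parallel gripper is mounted at the origin on the work surface. World frame = base frame: x ahead of the robot, y to its left, z up, the work surface at z = 0. Lengths are in m, angles in degrees, forces in N, time in s.
With the tool pointing down it reaches from about 0.375 to 0.925 m from the base axis. Payload 3.1 kg.
Tool frame: the origin (TCP) lies at the very end of the fingers, on their centre line; the grasp point (between the pads) lies 19 mm behind it (r.tcp_to_grasp is the distance from the TCP to the grasp point, in m); z points along the fingers, y is the line along which they close (so a half turn about z gives the same grasp; the last joint's range is limited). The gripper opens to 85 mm and grips with 20 to 120 N. Pads are 22 mm wide; open, the fingers measure 114 mm over their backs; the gripper's body (76 mm by 85 mm) begins 54 mm behind the grasp point. The pads swing forward as they close: fully open they stand 13 mm farther back than shut.
Start: joints at [71.517, 21.939, 2.515, 91.553, -1.026, 66.532, -2.859], TCP at [0.145, -0.634, 0.231] pointing down, gripper open.
Joint ranges: [-149.38, 149.38], [-23.57, 123.04], [-84.95, 90], [0, 143.3], [-89.99, 269.99], [3.08, 112.72], [-163.45, 163.45]. Speed limits (degrees/s): [159.86, 159.86, 180, 180, 180, 180, 180].

INTERFACE

Orientations are given as [roll, pitch, yaw] about the fixed x, y, z axes, in that order (R = Rz(yaw) Ry(pitch) Rx(roll)).
In Python, from cell import r gives the robot as it stands. Calls block until the motion is done:
- r.move_ptp(position, orientation): joint-space move of the TCP to a pose.
- r.move_l(position, orientation=None, velocity=0.15, contact_N=None): straight line of the TCP; orientation=None keeps the orientation; velocity is the mean speed in m/s. With contact_N (N) it stops when the force on the tool has changed by that much, and returns True; else False.
- r.move_joints(angles): joint-space move.
- r.grip(opening, grip_force=None): opening from 0.0 (shut) to 1.0 (fully open); grip_force is the grip in N (None keeps the last); returns when the fingers have stopped.
- r.pause(seconds).
- r.inverse_kinematics(position, orientation): joint angles nearest the present ones, or None.
- r.snapshot(name): name is "scene" or "top" or "wrist"; returns (picture, depth): 420x560x3 uint8, red, green, blue; 420x560 float32, m along the optical axis (not along the pixel's ray), 0 where there is no reading.
- r.calibration(name): a dict with "mtx" (3x3 intrinsics, pixels), "xyz" and "attitude" of the camera in the world; the wrist camera has in their place "hand_eye" (4x4, takes a point from camera to tool coordinates, whose origin is the TCP and whose axes are the flange's). Camera axes: x right, y down, z forward; pixel columns grow to the right and rows downward; lengths in m; the calibration is good to about 2 mm. The wrist camera is an equidistant fisheye: a pixel r from the principal point sees the ray r / f radians off the axis. A picture is of the moment at which its call begins: read the wrist's pose just before it. calibration takes no time and is no camera call.
A pose or a line that the arm cannot do raises r.PlanningError and nothing moves.
- r.sign_off(): hands the job in; it is judged then, once.
Readings, each from a call of its own:
- r.get_t(): time.
- r.get_q(): joint angles.
- r.get_joint_velocities(): joint speeds.
- r.get_effort(): joint torques, N m.
- r.get_ee_pos(): TCP position.
- r.get_ee_rot(): TCP orientation.
- r.get_ft_force(): force on the tool from outside, world axes, zero at the start.
- r.get_torque(): the same for the moment, N m.
- r.get_width(): opening from 0.0 (shut) to 1.0 (fully open).
- r.get_gripper_force(): force on a finger pad.
Only numpy, scipy, OpenCV 4.12 (cv2) and the standard library are available. Lean on these libraries where they do the work, as an engineer would, in place of code of your own. Each camera call takes 0.05 s, during which the arm holds its last target. There are 200 camera calls.

## Working session

There is one attempt and no reset: what is moved stays moved. The work goes in short steps, each a Python script; the robot and the scene stay as the last script left them, time stands still between calls to the robot, and variables do not carry over. Pictures are saved under pics/ and viewed, at most 14 in all, crops included, and the job is handed in when it is done.

```bash
ls; mkdir -p pics
cat > h.py <<'E'
from cell import r
import numpy as np, cv2, json
from scipy.spatial.transform import Rotation as Ro
def save(im,n): cv2.imwrite('pics/'+n,cv2.cvtColor(im,cv2.COLOR_RGB2BGR))
E
python3 - <<'E'
from h import *
for n in('scene','top'):
    im,d=r.snapshot(n); save(im,n+'0.png'); np.savez(n+'0.npz',im=im,d=d)
    print(n,r.calibration(n))
print(r.get_t(),r.get_ee_rot(),r.calibration('wrist'))
E
```

```text
pics
scene {'mtx': array([[397.51780038,   0.        , 277.98933128],
       [  0.        , 397.51780038, 212.5090963 ],
       [  0.        ,   0.        ,   1.        ]]), 'xyz': array([ 0.87843155, -0.54062222,  0.72903013]), 'attitude': array([-140.14372997,    0.17876561,   35.64678455])}
top {'mtx': array([[517.50917483,   0.        , 272.43882093],
       [  0.        , 517.50917483, 202.27541401],
       [  0.        ,   0.        ,   1.        ]]), 'xyz': array([ 0.32775355, -0.09183473,  1.39418921]), 'attitude': array([-170.82268334,    0.88859132,  -90.17405829])}
0.1 [-1.79862037e+02  7.25624905e-03  1.28889150e+01] {'mtx': array([[325.1922621 ,   0.        , 280.4822306 ],
       [  0.        , 325.1922621 , 210.66786339],
       [  0.        ,   0.        ,   1.        ]]), 'hand_eye': array([[-1.49609915e-03, -9.51859181e-01, -3.06531992e-01,
         7.77195948e-02],
       [ 9.99998699e-01, -1.23937230e-03, -1.03215751e-03,
         1.03606494e-03],
       [ 6.02561346e-04, -3.06533137e-01,  9.51859797e-01,
        -1.43438012e-01],
       [ 0.00000000e+00,  0.00000000e+00,  0.00000000e+00,
         1.00000000e+00]])}
```

View pics/scene0.png

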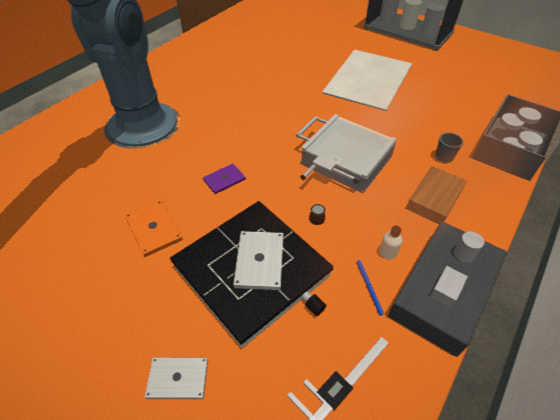

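View pics/top0.png

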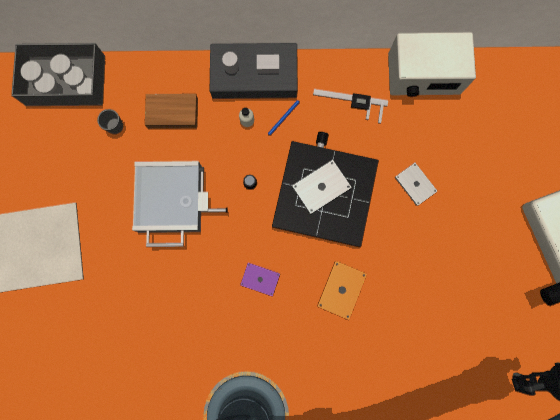

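The scene shows a black stage at top-view (326,193), with a grey plate on it at (322,187). The case is at (168,196), its bar at (165,240) and the stay pin near (215,209). Plate candidates: orange (342,290), purple (260,279), small grey (416,184) and the larger grey on the stage (322,187). The last one fits (grey, the larger one, lying on the stage). I'll confirm it in enlarged crops.

Run:
```python
from h import *
im=np.load('top0.npz')['im']
a=im[130:255,265:440]; save(cv2.resize(a,None,fx=4.5,fy=4.5,interpolation=cv2.INTER_CUBIC),'c1.png')
a=im[150:255,125:260]; save(cv2.resize(a,None,fx=5.5,fy=5.5,interpolation=cv2.INTER_CUBIC),'c2.png')
a=np.load('scene0.npz')['im'][105:205,285:415]; save(cv2.resize(a,None,fx=6,fy=6,interpolation=cv2.INTER_CUBIC),'c3.png')
```

```text
(no output)
```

View pics/c1.png

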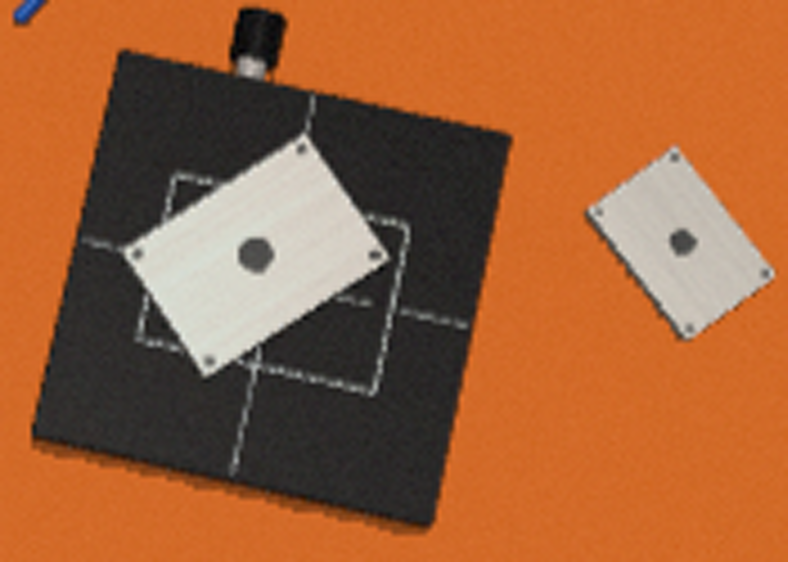

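View pics/c2.png

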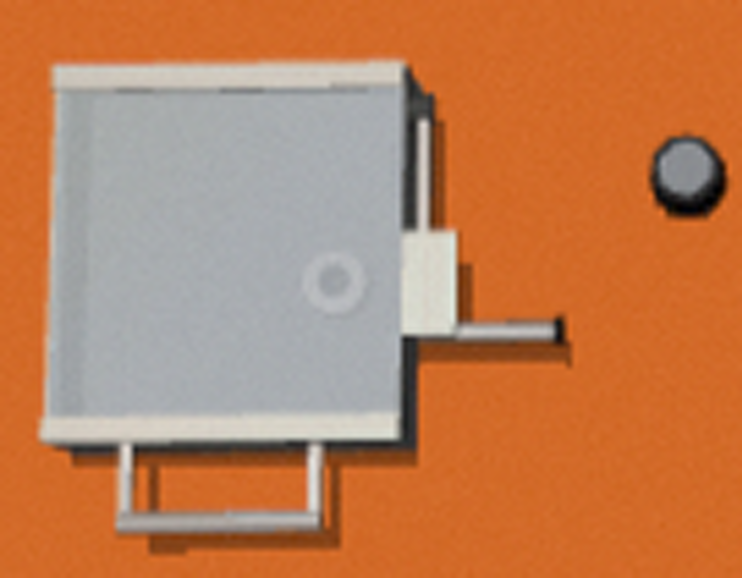

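View pics/c3.png

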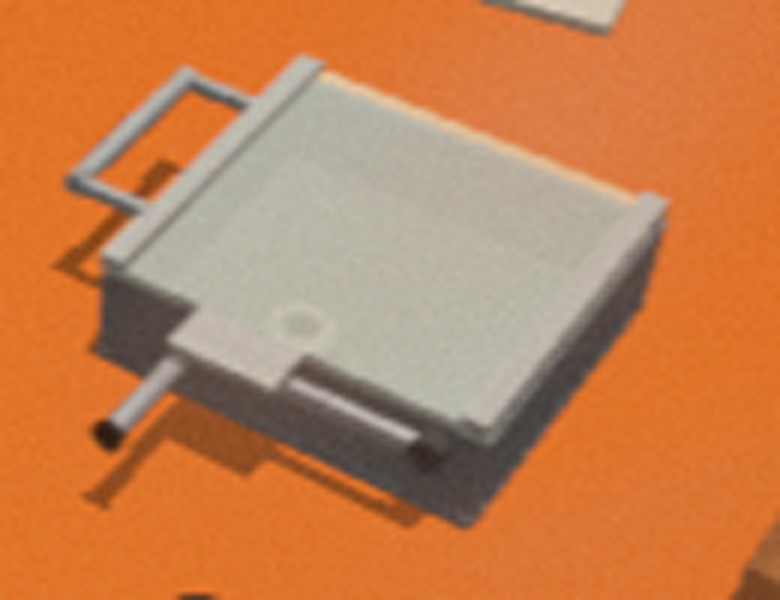

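Confirmed: the large grey plate with a centre bore lies on the stage, with corners at crop (305,135), (388,258), (207,376) and (124,250). One weight shows through the flap at crop2 (334,282). Next I'll compute poses.

```bash
cat >> h.py <<'E'
def ray(n,uv,z):
    c=r.calibration(n); R=Ro.from_euler('xyz',c['attitude'],degrees=True).as_matrix()
    uv=np.atleast_2d(np.array(uv,float)); z=np.broadcast_to(z,len(uv))
    d=np.c_[uv,np.ones(len(uv))]@np.linalg.inv(c['mtx']).T@R.T
    return c['xyz']+d*((z-c['xyz'][2])/d[:,2])[:,None]
def proj(n,P):
    c=r.calibration(n); R=Ro.from_euler('xyz',c['attitude'],degrees=True).as_matrix()
    p=(np.atleast_2d(P)-c['xyz'])@R@c['mtx'].T
    return p[:,:2]/p[:,2:]
def crop(uv,s,off): return (np.array(uv,float)+.5)/s-.5+np.array(off)
def fit(P,M):
    "rigid 2D fit: P ~ R M + t ; returns x,y,yaw deg, rms"
    P=np.array(P)[:,:2];M=np.array(M,float);Pc=P-P.mean(0);Mc=M-M.mean(0)
    a=np.arctan2((Mc[:,0]*Pc[:,1]-Mc[:,1]*Pc[:,0]).sum(),(Mc*Pc).sum())
    R=np.array([[np.cos(a),-np.sin(a)],[np.sin(a),np.cos(a)]])
    t=P.mean(0)-R@M.mean(0); e=P-M@R.T-t
    return *t,np.degrees(a),np.sqrt((e**2).sum(1).mean())
E
python3 - <<'E'
from h import *
np.set_printoptions(precision=4,suppress=True)
s=crop([(120,50),(511,135),(433,523),(33,437)],4.5,(265,130))
sq=[(.12,.12),(.12,-.12),(-.12,-.12),(-.12,.12)]
print('stage',np.array(fit(ray('top',s,.04),sq)))
f=crop([(175,178),(408,224),(375,393),(140,342)],4.5,(265,130))
print('frame',np.array(fit(ray('top',f,.04),[(.051,.071),(.051,-.071),(-.051,-.071),(-.051,.071)])))
p=crop([(305,135),(388,258),(207,376),(124,250)],4.5,(265,130))
print('plate',np.array(fit(ray('top',p,.054),[(.045,-.065),(-.045,-.065),(-.045,.065),(.045,.065)])))
o=(125,150)
c=ray('top',crop([(52,66),(405,62),(40,440),(400,438),(117,524),(320,522),(562,330),(458,332),(334,282),(688,168)],5.5,o),[.055,.055,.055,.055,.053,.053,.041,.041,.032,.034])
print(c)
o=(285,105)
print(ray('scene',crop([(305,57),(667,205),(105,262),(488,437),(185,72),(72,184),(108,434),(182,370),(302,322)],6,o),[.055,.055,.055,.055,.053,.053,.041,.041,.032]))
E
```

```text
stage [  0.5718  -0.2124 -12.8364   0.0017]
frame [  0.5717  -0.2126 -12.3265   0.0009]
plate [ 0.5867 -0.2011 32.5976  0.0017]
[[ 0.6561  0.297   0.055 ]
 [ 0.657   0.1255  0.055 ]
 [ 0.474   0.2955  0.055 ]
 [ 0.4741  0.1243  0.055 ]
 [ 0.4341  0.2579  0.053 ]
 [ 0.4347  0.1617  0.053 ]
 [ 0.5275  0.0494  0.041 ]
 [ 0.5268  0.0996  0.041 ]
 [ 0.553   0.1617  0.032 ]
 [ 0.6081 -0.0105  0.034 ]]
[[0.471  0.2981 0.055 ]
 [0.6529 0.2977 0.055 ]
 [0.4743 0.1248 0.055 ]
 [0.6559 0.1255 0.055 ]
 [0.4304 0.2586 0.053 ]
 [0.4328 0.1615 0.053 ]
 [0.5249 0.0515 0.041 ]
 [0.5293 0.1007 0.041 ]
 [0.5508 0.1641 0.032 ]]
```

```bash
cat >> h.py <<'E'
S=np.array([.5717,-.2125]); SY=-12.6
def rot(a): a=np.radians(a); return np.array([[np.cos(a),-np.sin(a)],[np.sin(a),np.cos(a)]])
def s2w(p): return S+rot(SY)@np.array(p,float)
HOME=[71.517,21.939,2.515,91.553,-1.026,66.532,-2.859]
def plate(im=None,z=.054):
    "plate pose in stage frame (x,y,yaw rel deg) from the top camera"
    if im is None: im,_=r.snapshot('top')
    k=4; g=cv2.resize(im,None,fx=k,fy=k,interpolation=cv2.INTER_CUBIC)
    m=((g.min(2)>125)*255).astype(np.uint8)
    pol=crop([(120,50),(511,135),(433,523),(33,437)],4.5,(265,130))*k
    q=np.zeros_like(m); cv2.fillConvexPoly(q,pol.astype(np.int32),255); m&=q
    m=cv2.morphologyEx(m,cv2.MORPH_OPEN,np.ones((17,17)))
    c=max(cv2.findContours(m,cv2.RETR_EXTERNAL,cv2.CHAIN_APPROX_NONE)[0],key=cv2.contourArea)
    w=ray('top',(cv2.convexHull(c)[:,0]+.5)/k-.5,z)[:,:2]
    (x,y),(a,b),t=cv2.minAreaRect((w*1e3).astype(np.float32))
    if a>b: t+=90           # long side is plate y
    p=rot(-SY)@(np.array([x,y])/1e3-S); ang=(t-SY+90)%180-90
    return np.array([*p,ang]),(a,b)
def push(start,d,dist,yaw=None,v=.06,z=.044):
    "closed-finger push in stage frame: tool centre from start along angle d (deg, stage) by dist"
    o=[180,0,SY+(d if yaw is None else yaw)]
    a=s2w(start); b=s2w(np.array(start)+dist*np.array([np.cos(np.radians(d)),np.sin(np.radians(d))]))
    r.move_ptp([*a,.11],o); 
    if r.move_l([*a,z],velocity=.08,contact_N=8): print('touched down',r.get_ee_pos())
    r.move_l([*b,z],velocity=v); f=r.get_ft_force()
    c=b-(b-a)/np.linalg.norm(b-a)*.006
    r.move_l([*c,z],velocity=.1); r.move_l([*c,.12],velocity=.25)
    return f
E
python3 - <<'E'
from h import *
print(plate(np.load('top0.npz')['im']))
E
```

```text
(array([1.27488640e-02, 1.51682605e-02, 4.56152168e+01]), (91.80803680419922, 130.33119201660156))
```

```bash
cat >> h.py <<'E'
def tap(sx,ly,travel,p,lead=None,half=.012,gap=.012):
    "push face sx(+1/-1) of the plate inward at local y=ly, advancing travel after contact"
    x,y,a=p; n=a if sx>0 else a+180
    st=np.array([x,y])+rot(a)@np.array([sx*(.045+half+gap),ly])
    d=n+180+(lead or 0)
    yw=(d+90)%180-90
    return push(st,d,gap+travel,yw)
E
python3 - <<'E'
from h import *
r.grip(0.0,40)
p,_=plate(); print(p)
print(tap(1,-.045,.035,p,lead=-10))
r.move_joints(HOME); p,s=plate(); print(p,s,r.get_t())
print(tap(-1,.045,.03,p,lead=-10))
r.move_joints(HOME); p,s=plate(); print(p,s,r.get_t())
E
```

```text
[1.27761573e-02 1.51563962e-02 4.54892708e+01]
[ 0.5789549  -0.96573626 -1.1033225 ]
[-1.35734940e-02  8.79070545e-03  3.12768761e+01] (91.19564819335938, 130.31488037109375) 8.3417
[-0.39140093 -0.75893879  0.22853007]
[1.05047623e-02 8.77241870e-03 1.80956908e+01] (91.34571838378906, 129.85121154785156) 15.1417
```

Run:
```python
from h import *
p,_=plate()
for sx in(1,-1):
    print(tap(sx,-.055*sx,.022,p,lead=-5))
    r.move_joints(HOME); p,s=plate(); print(p,s,r.get_t())
```

```text
[-1.01859579  0.14667815 -0.07816865]
[-3.13995306e-03  1.17125180e-02  8.39344177e+00] (129.92535400390625, 90.90736389160156) 22.1833
[ 0.43877572 -0.82953693 -0.60023289]
[ 0.01043436  0.00699228 -2.63912811] (131.1917266845703, 90.48361206054688) 29.1167
```

Run:
```python
from h import *
p,_=plate()
x,y,a=p
print(tap(1,.018,.0108,p,lead=0))
r.move_joints(HOME); p,s=plate(); print(p,s,r.get_t())
x,y,a=p
st=np.array([x,y])+rot(a)@np.array([0,.065+.012+.012])
print(push(st,-90,.012+y,90))
r.move_joints(HOME); p,s=plate(); print(p,s,r.get_t())
```

```text
[ 0.10622683 -0.26996039  0.61748965]
[-0.00903966 -0.05040847 -0.28011169] (129.4200897216797, 90.41633605957031) 36.1833
[ 0.23260075 -0.97145678 -0.09726666]
[-0.00901494 -0.05041161 -0.23538818] (129.43296813964844, 90.38343048095703) 43.35
```

The plate was knocked about 6 cm toward -y between taps, so I'll push it back.

Run:
```python
from h import *
p,_=plate(); x,y,a=p; print(p)
st=np.array([x,y])+rot(a)@np.array([0,-.065-.012-.012])
print(push(st,90,.012-y,90))
r.move_joints(HOME); p,s=plate(); print(p,s,r.get_t())
x,y,a=p
print(tap(-1,.0,-x,p))
r.move_joints(HOME); p,s=plate(); print(p,s,r.get_t())
```

```text
[-0.00905688 -0.05036642 -0.19470062]
[ 0.40082136 -0.20917831  0.23691344]
[-0.00944679 -0.00034979  0.18454132] (129.92337036132812, 90.37866973876953) 50.0667
[-0.56699123  0.75778458  0.48783977]
[2.08459831e-03 3.29265900e-05 2.25709534e-01] (129.72779846191406, 92.49388122558594) 56.4333
```

Run:
```python
from h import *
im,_=r.snapshot('top')
save(cv2.resize(im[140:245,270:385],None,fx=5.5,fy=5.5,interpolation=cv2.INTER_CUBIC),'c4.png')
```

```text
(no output)
```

View pics/c4.png

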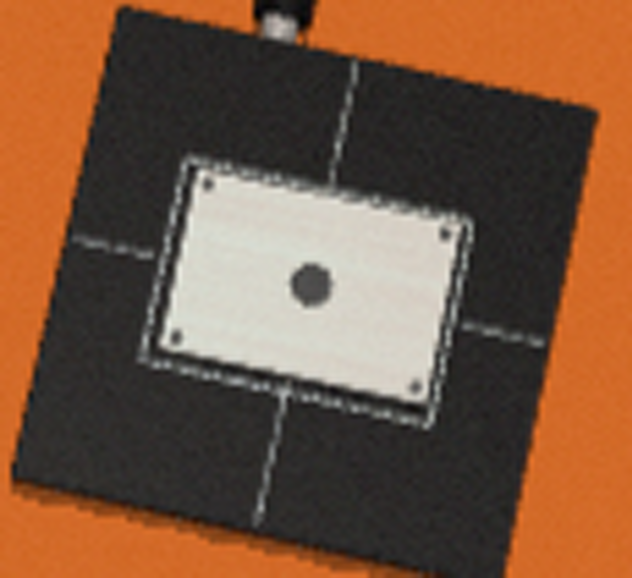

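```bash
cat >> h.py <<'E'
def wray(uv,z,pose):
    c=r.calibration('wrist'); K=c['mtx']; H=c['hand_eye']; pos,eul=pose
    uv=np.atleast_2d(np.array(uv,float)); q=(uv-K[:2,2])/K[0,0]; th=np.linalg.norm(q,axis=1)
    d=np.c_[q/np.maximum(th,1e-9)[:,None]*np.sin(th)[:,None],np.cos(th)]
    T=Ro.from_euler('xyz',eul,degrees=True).as_matrix()
    o=T@H[:3,3]+pos; d=d@H[:3,:3].T@T.T
    return o+d*((z-o[2])/d[:,2])[:,None]
def wsnap(n):
    pose=(np.array(r.get_ee_pos()),np.array(r.get_ee_rot())); im,d=r.snapshot('wrist')
    np.savez(n+'.npz',im=im,d=d,pos=pose[0],eul=pose[1]); save(im,n+'.png'); return im,pose
E
python3 - <<'E'
from h import *
r.move_ptp([*s2w([-.1,0]),.16],[180,0,SY])
im,pose=wsnap('w1'); save(cv2.resize(im,(800,600),interpolation=cv2.INTER_CUBIC),'w1b.png'); print(pose,r.get_t())
E
```

```text
(array([ 0.47398234, -0.19198228,  0.16016761]), array([ 1.79968443e+02, -2.13608423e-02, -1.27088941e+01])) 58.5417
```

View pics/w1b.png

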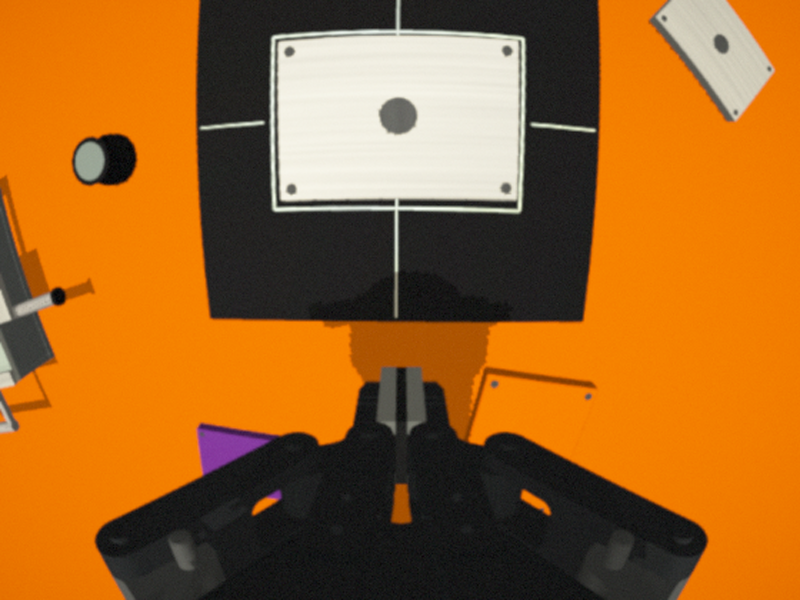

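Run:
```python
from h import *
im=np.load('w1.npz')['im'][15:160,180:380]
save(cv2.resize(im,None,fx=4,fy=4,interpolation=cv2.INTER_CUBIC),'w1c.png')
```

```text
(no output)
```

View pics/w1c.png

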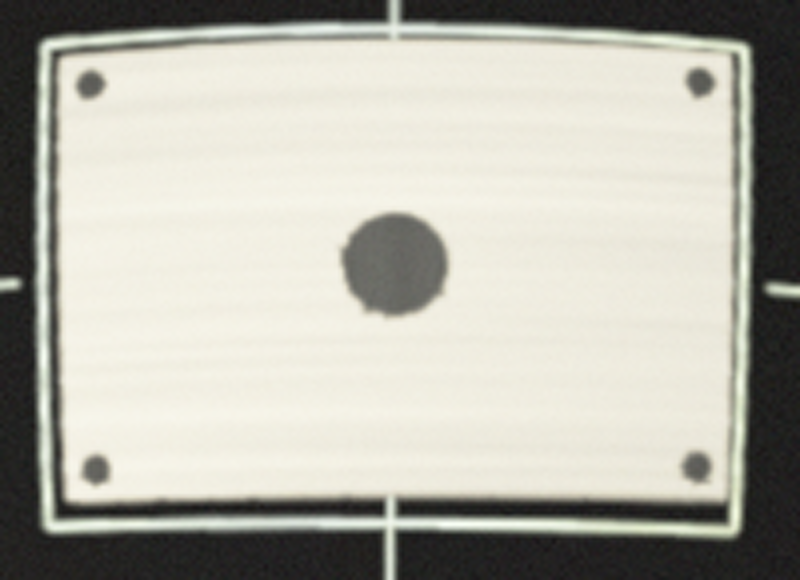

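Run:
```python
from h import *
z=np.load('w1.npz'); pose=(z['pos'],z['eul']); o=(180,15)
f=wray(crop([(46,45),(744,48),(734,531),(50,525)],4,o),.04,pose)
p=wray(crop([(58,52),(732,50),(729,499),(65,499)],4,o),.054,pose)
b=wray(crop([(396,264)],4,o),.054,pose)
F=fit(f,[(.051,.071),(.051,-.071),(-.051,-.071),(-.051,.071)]);P=fit(p,[(.045,.065),(.045,-.065),(-.045,-.065),(-.045,.065)])
print(F,P,b); d=rot(-F[2])
print(d@(np.array(P[:2])-F[:2]),P[2]-F[2],d@(b[0,:2]-F[:2]))
```

```text
(np.float64(0.5716892224388694), np.float64(-0.21312610932999904), np.float64(-13.245329676267346), np.float64(0.0002260127296148859)) (np.float64(0.572609202601625), np.float64(-0.21397019137771484), np.float64(-12.715941842776633), np.float64(0.0004000771895600351)) [[ 0.57189404 -0.21390865  0.054     ]]
[ 0.0010889  -0.00061084] 0.5293878334907127 [ 0.00037867 -0.0007148 ]
```

Plate is within about 1 mm and 0.5° of the mark, with the frame visible all round. Next is the flap.

```bash
cat >> h.py <<'E'
HX,BY=.6565,.210
D=[180,0,90]
def bar(t,dz=-.019): return [HX-.223*np.cos(t)+.003*np.sin(t),BY,.05+.223*np.sin(t)+.003*np.cos(t)+dz]
def pin(t,y=.068,dz=-.019): return [HX-.022-.11*np.cos(t),y,.041+.11*np.sin(t)+dz]
E
python3 - <<'E'
from h import *
q=r.get_q(); 
r.move_ptp([.44,.0,.2],D); print(r.get_q())
r.move_ptp([.4335,.21,.13],D); r.grip(.35,40)
print(r.move_l(bar(0),velocity=.12,contact_N=10),r.get_ee_pos())
r.grip(0.0,50); print(r.get_width(),r.get_gripper_force(),r.get_ft_force())
for t in np.linspace(0,1.49,14)[1:]:
    r.move_l(bar(t),velocity=.15); f=r.get_ft_force(); 
    if np.linalg.norm(f)>15: print(t,f)
print(r.get_width(),r.get_ft_force(),r.get_t())
im,_=r.snapshot('scene'); save(im,'s2.png')
E
```

```text
[ 31.21844486   2.94740789 -36.8791407  119.4678772    2.09174113
  58.18361278  -6.8535098 ]
False [0.43401465 0.21051566 0.03450668]
0.09516156349199592 48.807833790779114 [3.0791888  0.54050846 0.73423162]
1.0315384615384615 [-8.89125887 -0.13918466 13.35485628]
1.146153846153846 [-6.95208882 -0.2429042  14.347707  ]
0.0921270115280286 [-1.48463633  1.33051703 10.13856972] 66.5167
```

View pics/s2.png

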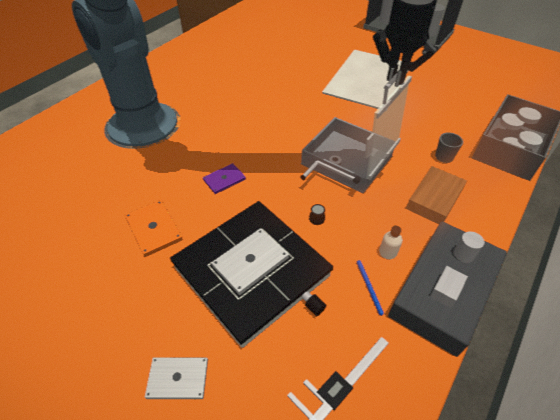

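Run:
```python
from h import *
r.grip(.35); p=r.get_ee_pos(); r.move_l([p[0],p[1],p[2]+.07],velocity=.2)
r.move_l([.53,.068,.3],velocity=.3)
r.move_l([pin(0)[0]+.001,.068,.09],velocity=.3)
print(r.move_l([pin(0)[0]+.001,.068,.022],velocity=.1,contact_N=10),r.get_ee_pos())
r.grip(0.0,50); print(r.get_width(),r.get_gripper_force(),r.get_ft_force())
for t in np.linspace(0,1.57,12)[1:]:
    r.move_l(pin(t),velocity=.12); f=r.get_ft_force()
    if np.linalg.norm(f)>12: print(t,f)
e=pin(1.57); print(r.move_l([e[0]+.006,e[1],e[2]],velocity=.03,contact_N=8),r.get_ee_pos(),r.get_width(),r.get_ft_force(),r.get_t())
im,_=r.snapshot('scene'); save(cv2.resize(im[20:220,260:460],None,fx=3,fy=3,interpolation=cv2.INTER_CUBIC),'s3.png')
```

```text
False [0.52602857 0.06823482 0.02236517]
0.09376790403825995 48.73508334159851 [1.99994835 0.24214197 1.14721445]
True [0.63686651 0.06870664 0.13229606] 0.09617759955144564 [-1.02120176 -0.35527768  4.49238297] 73.525
```

View pics/s3.png

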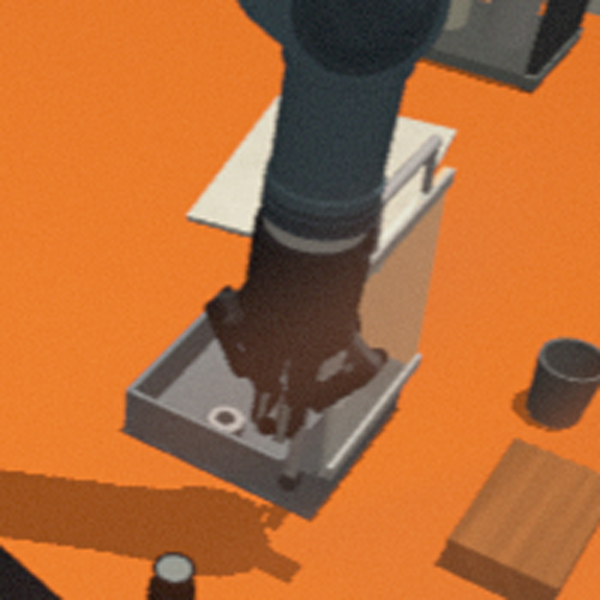

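Run:
```python
from h import *
r.grip(.35); p=r.get_ee_pos(); r.move_l([p[0]-.001,p[1],.3],velocity=.25)
r.move_l([.53,.10,.25],velocity=.3)
im,pose=wsnap('w2'); save(cv2.resize(im,(800,600),interpolation=cv2.INTER_CUBIC),'w2b.png'); print(pose,r.get_t())
```

```text
(array([0.52828668, 0.09936602, 0.2478231 ]), array([-1.79489675e+02,  7.36183551e-03,  9.01494855e+01])) 75.3417
```

View pics/w2b.png

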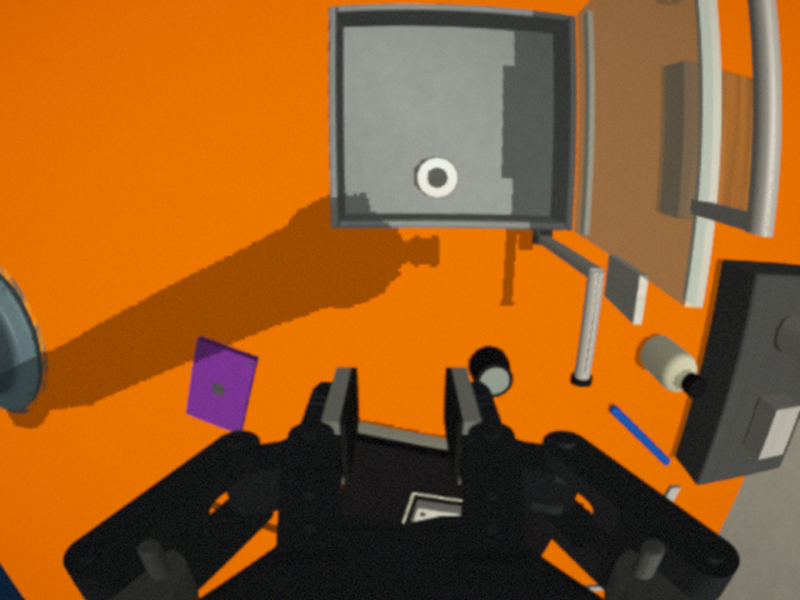

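Run:
```python
from h import *
z=np.load('w2.npz'); w=wray([(437*.7,177*.7)],.032,(z['pos'],z['eul']))[0]; print(w)
x,y=w[:2]
r.grip(.62); r.move_l([x,y,.12],D,velocity=.25)
print(r.move_l([x,y,.012],velocity=.08,contact_N=8),r.get_ee_pos())
zg=r.get_ee_pos()[2]
r.grip(0.0,70); print(r.get_width(),r.get_gripper_force())
r.move_l([x,y,.13],velocity=.15); r.pause(.2); print(r.get_width(),r.get_ft_force(),zg,r.get_t())
save(cv2.resize(wsnap('w3')[0],(800,600)),'w3b.png')
```

```text
[0.55328161 0.16111526 0.032     ]
False [0.55384901 0.16135309 0.01264417]
0.3449406124103508 69.08545732498169
0.3450652071193009 [-0.94715511 -0.43291586 -1.86735268] 0.012644165019741319 79.3917
```

Run:
```python
from h import *
print(plate())
t=s2w([0.0005,.038]); o=[180,0,SY+90]
r.move_l([.50,.0,.13],velocity=.25)
r.move_ptp([*t,.12],o); print(r.get_width())
print(r.move_l([*t,.075],velocity=.1), r.get_ft_force())
print(r.move_l([*t,.056],velocity=.02,contact_N=3),r.get_ee_pos(),r.get_width())
r.grip(.55); r.pause(.2); p=r.get_ee_pos()
r.move_l([p[0],p[1],.15],velocity=.15)
r.move_ptp([*s2w([-.1,0]),.16],[180,0,SY]); print(r.get_t())
im,pose=wsnap('w4'); save(cv2.resize(im[10:215,140:420],(800,586),interpolation=cv2.INTER_CUBIC),'w4b.png')
```

```text
(array([2.08464192e-03, 8.84105178e-05, 2.25953674e-01]), (130.08932495117188, 92.7675552368164))
0.3523498761851401
False [ 0.03969443 -0.46901035 -0.47199461]
True [ 0.58035603 -0.1755399   0.06089841] 0.34604124248720525
84.8833
```

View pics/w4b.png

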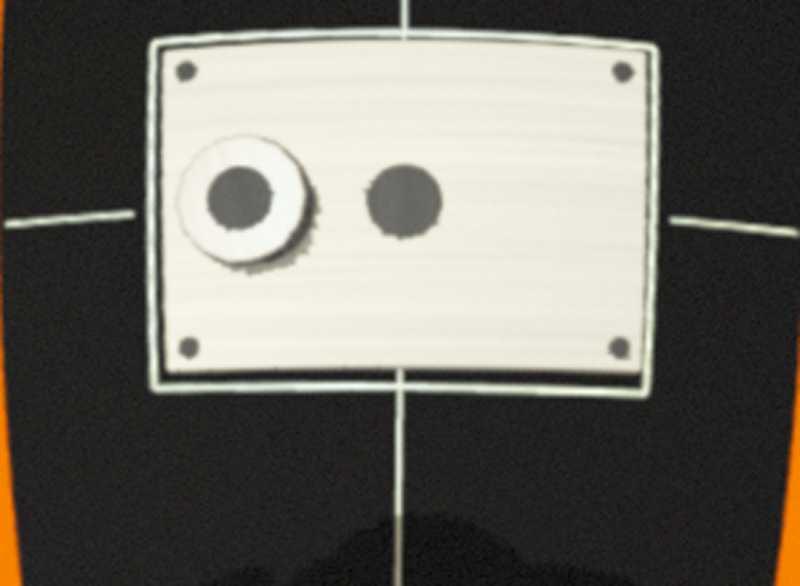

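Weight stands at (243,200), fully on the plate and clear of the bore at (404,201). Now I'll fold the stay.

Run:
```python
from h import *
r.move_l([.45,-.1,.3],velocity=.3); r.grip(.35)
r.move_ptp([.53,.068,.3],D); r.move_l([.6362,.068,.27],velocity=.25)
print(r.move_l([.6362,.068,.134],velocity=.12,contact_N=10),r.get_ee_pos())
r.grip(0.0,50); print(r.get_width(),r.get_ft_force())
for t in np.linspace(1.57,0,12)[1:]:
    r.move_l(pin(t),velocity=.12); f=r.get_ft_force()
    if np.linalg.norm(f)>12: print(t,f)
e=pin(0); print(r.move_l([e[0],e[1],e[2]-.005],velocity=.03,contact_N=8),r.get_ee_pos(),r.get_width(),r.get_ft_force())
r.grip(.35); p=r.get_ee_pos(); r.move_l([p[0],p[1],.3],velocity=.25); print(r.get_t())
r.move_l([.45,-.05,.33],velocity=.3)
im,_=r.snapshot('scene'); save(cv2.resize(im[60:260,280:460],None,fx=3,fy=3,interpolation=cv2.INTER_CUBIC),'s5.png')
```

```text
False [0.6370923  0.06827246 0.13515946]
0.09616538403861047 [-0.81353998  0.20669642  3.82340252]
True [0.52723745 0.06773171 0.02299243] 0.09395698094084619 [-4.55337365 -1.20985244 14.62383686]
94.3417
```

View pics/s5.png

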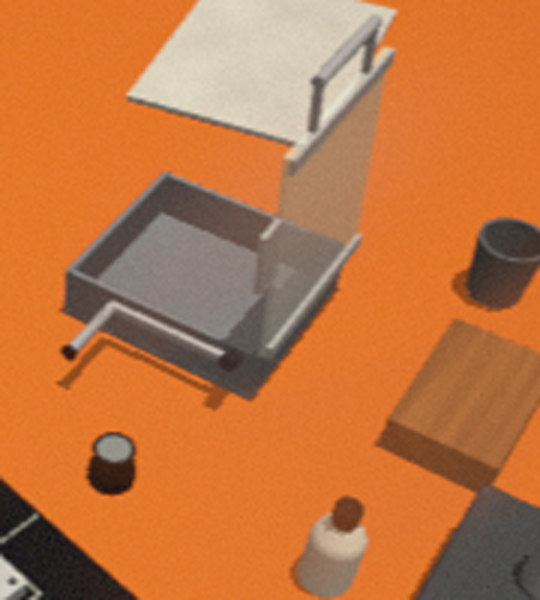

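Stay is folded, the case is empty, and the flap is up with its bar from (318,78) to (378,22). Shutting it now.

Run:
```python
from h import *
b=ray('scene',crop([(378,22),(318,78)],3,(280,60)),.275); print(b,bar(1.49,0))
r.move_ptp([.55,.21,.36],D); r.grip(.5)
B=bar(1.49); r.move_l([B[0],B[1],.34],velocity=.2)
print(r.move_l(B,velocity=.1,contact_N=8),r.get_ee_pos())
r.grip(0.0,50); print(r.get_width(),r.get_ft_force(),r.get_ee_pos())
```

```text
[[0.64243797 0.25454053 0.275     ]
 [0.63890179 0.16510536 0.275     ]] [np.float64(0.6414922292507089), 0.21, np.float64(0.27251464405098536)]
False [0.6420349  0.21039463 0.25452108]
0.09194428876480544 [0.21955538 0.19393863 1.75170689] [0.64191645 0.21024698 0.2544729 ]
```

Run:
```python
from h import *
for t in np.linspace(1.49,0,14)[1:]:
    r.move_l(bar(t),velocity=.15); f=r.get_ft_force()
    if np.linalg.norm(f)>15: print(t,f)
e=bar(0); print(r.move_l([e[0],e[1],e[2]-.004],velocity=.03,contact_N=8),r.get_ee_pos(),r.get_width(),r.get_ft_force())
r.grip(.35); p=r.get_ee_pos(); r.move_l([p[0],p[1],.2],velocity=.2)
r.move_ptp([.42,-.0,.3],D); r.move_joints(HOME)
print(plate(),r.get_t())
a,_=r.snapshot('top'); b,_=r.snapshot('scene')
np.savez('top1.npz',im=a)
A=cv2.resize(a[90:260,120:400],None,fx=2.8,fy=2.8,interpolation=cv2.INTER_CUBIC); 
save(A,'e1.png')
```

```text
True [0.43536893 0.20999418 0.03311379] 0.092277211746005 [-2.34498094 -2.35610321 11.1504256 ]
(array([2.08459111e-03, 2.54043819e-05, 2.25709534e-01]), (129.46234130859375, 92.49388122558594)) 107.525
```

View pics/e1.png

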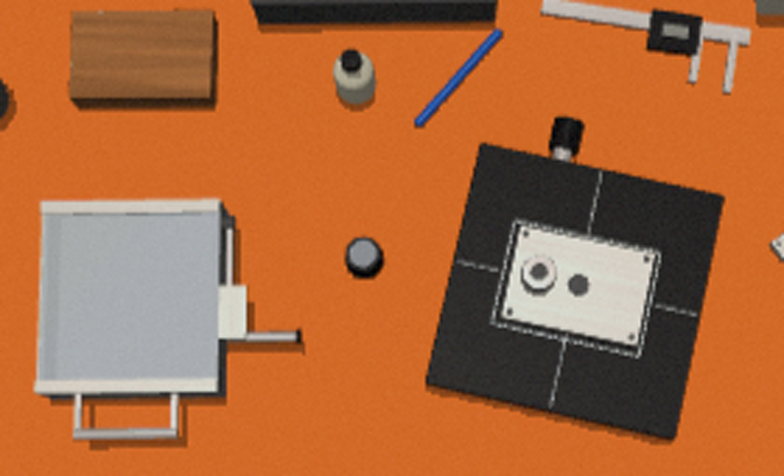

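The flap is shut, the stay is down, the plate with its weight sits inside the frame, and the loupe (364,257) and oil bottle (354,77) haven't moved.

```bash
python3 -c "
from h import *
print(r.sign_off())"
```

```text
the job is handed in; nothing more can be done
None
```

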